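# Clip the seed scoop back on the bin lid

### The arm

A 6-joint arm with a two-finger parallel gripper is mounted at the origin on the work surface. World frame = base frame: x ahead of the robot, y to its left, z up, the work surface at z = 0. Lengths are in m, angles in rad, forces in N, time in s.
With the tool pointing down it reaches from about 0.325 to 0.9 m from the base axis. Payload 3.5 kg.
Tool frame: the origin (TCP) lies at the centre of the arm's flange, where the gripper is bolted on; the fingertips stand 173 mm ahead of it and the grasp point (between the pads) lies 155 mm ahead of it; z points along the fingers, y is the line along which they close (so a half turn about z gives the same grasp; the last joint's range is limited). The gripper opens to 85 mm and grips with 20 to 120 N. Pads are 22 mm wide; open, the fingers measure 114 mm over their backs; the gripper's body (76 mm by 85 mm) begins 54 mm behind the grasp point. The pads swing forward as they close: fully open they stand 13 mm farther back than shut.
Start: joints at [-1.298, 0.276, -0.026, 1.268, 0, 1.467], TCP at [0.229, -0.581, 0.405] pointing down, gripper open.
Joint ranges: [-3.12, 3.12], [-0.85, 1.88], [-1.08, 1.24], [-1.95, 2.15], [-1.57, 1.53], [-3.14, 3.14]. Speed limits (rad/s): [2.57, 2.57, 3.14, 3.14, 3.14, 3.14].

### API

Orientations are given as a unit quaternion [x, y, z, w].
In Python, from cell import r gives the robot as it stands. The module is installed in compiled form; this text tells all that it offers. Calls block until the motion is done:
- r.goto(position, orientation): joint-space move of the TCP to a pose.
- r.move_linear(position, rot=None, speed=0.15): straight line of the TCP; rot=None keeps the orientation; speed is the mean speed in m/s.
- r.movej(angles): joint-space move.
- r.command_gripper(opening, force=None): finger opening in m; force is the grip in N (None keeps the last); returns when the fingers have stopped.
- r.pause(seconds).
- r.inverse_kinematics(position, orientation): joint angles nearest the present ones, or None.
- r.capture(name): name is "scene" or "top" or "wrist"; returns the picture (384x512x3 uint8, red, green, blue); there is no depth.
- r.camera_model(name): a dict with "intrinsics" (3x3 intrinsics, pixels), "R" (3x3) and "t" (3): a world point X has camera coordinates R X + t. Camera axes: x right, y down, z forward; pixel columns grow to the right and rows downward; lengths in m; the calibration is good to about 2 mm. A picture is of the moment at which its call begins: read the wrist's pose just before it. camera_model takes no time and is no camera call; for the wrist camera it gives the pose at the moment of the call.
A pose or a line that the arm cannot do raises r.IKError and nothing moves.
- r.sign_off(): hands the job in; it is judged then, once.
Readings, each from a call of its own:
- r.current_time_s(): time.
- r.current_joints(): joint angles.
- r.current_joint_velocities(): joint speeds.
- r.current_joint_efforts(): joint torques, N m.
- r.current_tcp_pos(): TCP position.
- r.current_orientation(): TCP orientation.
- r.current_wrist_force(): force on the tool from outside, world axes, zero at the start.
- r.current_moment(): the same for the moment, N m.
- r.current_opening(): finger opening in m.
- r.current_grasp_force(): force on a finger pad.
Only numpy, scipy, OpenCV 4.12 (cv2) and the standard library are available. Lean on these libraries where they do the work, as an engineer would, in place of code of your own. Each camera call takes 0.05 s, during which the arm holds its last target. There are 200 camera calls.

### The job

Put the large scoop away on the bin that has a spring clip: see where the clip's block is clamped on the track of the sloping lid, push the middle of the scoop's handle past the clip's jaws, and press it down until it bottoms and sits level and fully home, with the bowl lying over the lid, hollow side out. Press firmly but do not force the bin or its clip, leave everything else on the counter where it stands, and let go.

Things in the scene. Friction and masses are not known exactly. Their poses are not given: they have to be found in the camera images.
- scoop: the large scoop, 0.16 kg, 255 mm long, lying flat on the counter with its handle level. Origin on the flat underside, below the back plate where bowl and handle meet; +x along the scoop to the bowl's open mouth, the handle along -x with its axis at z = 35 mm, +z out of the hollow side. It balances about 20 mm on the bowl side of the origin
- handle_mid (a point): the middle of the large scoop's handle, on its axis, 67.5 mm behind the back plate; axes as the scoop's. The handle is straight, round and black, 24 mm in diameter and 135 mm long with a rounded end, fixed on the middle of the back plate
- bowl (a point): inside floor of the large scoop's aluminium bowl, 55 mm in front of the back plate. The bowl is a cut cylinder of eight-sided section, 70 mm across the flats and 120 mm long at the bottom, lying on a facet 29 mm wide; its round back plate is 70 mm in diameter
- bin: the bulk bin with green sides and a closed pine lid, fixed: 220 mm deep, 340 mm wide, 50 mm high at the front and 177 mm at the back, so that the flat lid rises at 30 degrees towards the back. Origin at the centre of its underside; +x from front to back, y along its width. The track of its scoop clip lies on the lid 90 mm to the -y side of the middle, half way up
- track: flat slotted aluminium track on the lid, fixed, 200 mm up the slope, 40 mm wide, 6.5 mm thick. Origin on the lid's surface at its middle; x up the slope, y level along the bin, z square off the lid, 30 degrees from vertical. The clip's wooden block is clamped on it, its middle anywhere from x = -35 to +35 mm (not measured: look or feel for it), and slides only under 45 N or more
- jaw_low (a joint): angle of the clip's jaw on the downhill side, rad: 0 closed, growing as it is spread. Block: 76 mm along the track's x, from y = -75 to +55 mm, top at z = 29.5 mm, with a groove along y in its middle, 36 mm wide, 6.5 mm deep. In the groove at y = 0 stands the spring clip, 24 mm long along y, two facing jaws over a floor at z = 24.5 mm
- jaw_high (a joint): angle of the uphill jaw, likewise. The handle lies along y, bowl to +y; home on the floor its axis is at z = 36.5 mm, its lowest 5 mm lie in the groove (so fingers round it meet the block first) and the bowl is 1.5 mm off the lid. The jaws' lips end at z = 62 mm, 30 mm apart, the noses 15 mm apart at z = 50.5 mm. With the handle home both angles add up to about 0.08
- home_height (a point): point of the track at z = 36.5 mm over its origin, the height of the handle's axis at home. The handle first rests on the lips, axis at about z = 60 mm of the track, and springs back out if let go there; 10 to 25 N along -z drive it past the noses; from about z = 46 mm down the jaws hold it by friction where it stops, and 5 to 15 N more press it down until it bottoms
- small_scoop: another scoop of the same make but far smaller, 160 mm long with a 14 mm handle, lying on the counter; its origin as the large scoop's, axis at z = 22 mm; to be left
- spice_jar: amber glass jar with a red lid, 80 mm in diameter and 115 mm high; origin at the centre of its base
- green_bottle: green glass bottle, 60 mm in diameter and 200 mm high; origin at the centre of its base
- tin: tin with a paper label, 68 mm in diameter and 85 mm high; origin at the centre of its base
- packet: cardboard packet lying flat, 75 x 115 x 28 mm; origin at the centre of its underside
- steel_bowl: empty steel bowl, 124 mm in diameter and 45 mm high; origin at the centre of its base
- card_stand: wooden block 40 x 70 x 22 mm with a blank white card standing 90 mm high; origin at the centre of its underside
- weight: brass scale weight with a knob, 48 mm in diameter and 60 mm high; origin at the centre of its base

How it is judged:
By the outcome, as a careful person would: the job done as asked, in the order asked, and still so for the second after the job is handed in, with the robot touching nothing.
It also fails if it takes over 51 s, if anything falls off the work surface, if the arm or the gripper's body presses on something with over 40 N, if the wrist force passes 120 N, or if a joint passes its speed limit or range.

## Working session

There is one attempt and no reset: what is moved stays moved. The work goes in short steps, each a Python script; the robot and the scene stay as the last script left them, time stands still between calls to the robot, and variables do not carry over. Pictures are saved under pics/ and viewed, at most 10 in all, crops included, and the job is handed in when it is done.

```bash
mkdir -p pics; python3 - <<'E'
from cell import r
import cv2,json
for n in ("scene","top"):
    im=r.capture(n); cv2.imwrite(f"pics/{n}0.png",cv2.cvtColor(im,cv2.COLOR_RGB2BGR))
    m=r.camera_model(n); print(n,{k:__import__('numpy').round(v,4).tolist() for k,v in m.items()})
print(r.current_orientation(),r.current_time_s(),r.current_opening())
E
```

```text
scene {'intrinsics': [[483.1427, 0.0, 256.1027], [0.0, 483.1427, 189.9262], [0.0, 0.0, 1.0]], 'R': [[0.4776, 0.8786, -0.008], [0.6401, -0.3542, -0.6818], [-0.6019, 0.3205, -0.7315]], 't': [-0.2603, -0.2504, 1.7149]}
top {'intrinsics': [[395.9493, 0.0, 261.5887], [0.0, 395.9493, 189.4233], [0.0, 0.0, 1.0]], 'R': [[-0.0271, -0.9996, 0.0124], [-0.9852, 0.0246, -0.1695], [0.1691, -0.0168, -0.9855]], 't': [0.0099, 0.5197, 1.0509]}
[ 9.82402241e-01  1.86774767e-01 -6.47421961e-05 -1.00905087e-03] 0.1 0.08535265048490549
```

View pics/scene0.png

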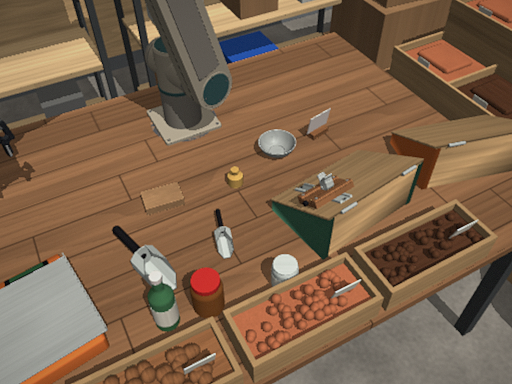

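View pics/top0.png

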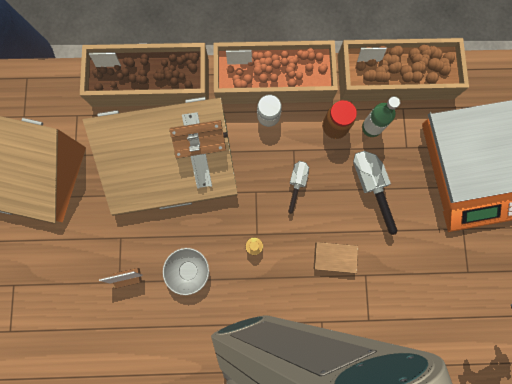

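Scene view: the robot stands beyond, and the large scoop is at about (145,260). Top view: the scoop's handle runs from (381,190) to (393,231), its bowl is at about (371,170), and the track runs from (190,115) to (203,187) with the block at about (199,139). Next I'll enlarge both.

```bash
python3 - <<'E'
import cv2,numpy as np
t=cv2.imread("pics/top0.png")
a=cv2.resize(t[95:215,80:245],None,fx=4,fy=4,interpolation=cv2.INTER_CUBIC)
b=cv2.resize(t[145:240,345:405],None,fx=5,fy=5,interpolation=cv2.INTER_CUBIC)
c=np.zeros((480,660+140,3),np.uint8); c[:,:660]=a
cv2.imwrite("pics/bin_c.png",c[:,:660]); 
s=cv2.imread("pics/scene0.png")
b2=cv2.resize(s[215:300,100:190],None,fx=5,fy=5,interpolation=cv2.INTER_CUBIC)
d=np.zeros((475,750,3),np.uint8); d[:,:300]=b; d[:425,300:750]=b2
cv2.imwrite("pics/scoop_c.png",d)
E
```

```text
(no output)
```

View pics/bin_c.png

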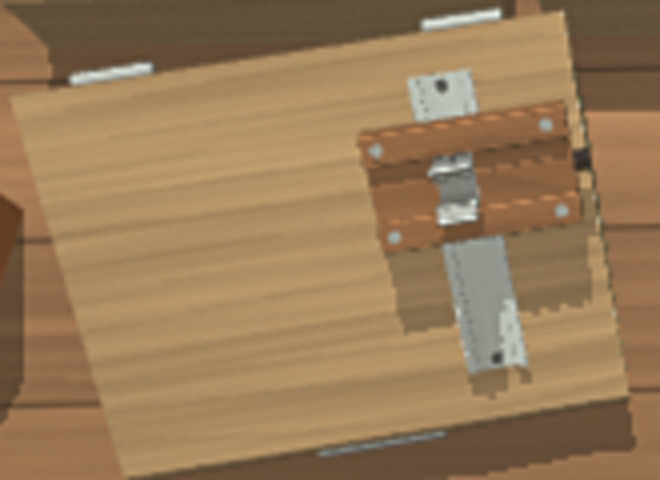

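View pics/scoop_c.png

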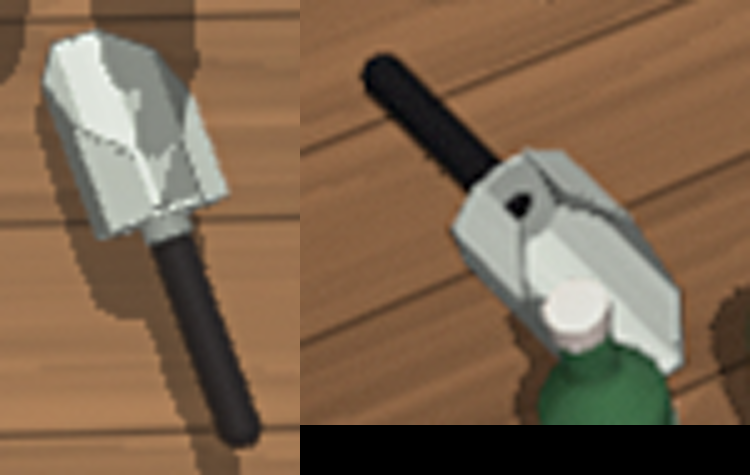

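```bash
cat > h.py <<'E'
import numpy as np
from scipy.optimize import least_squares
from scipy.spatial.transform import Rotation as R
def rz(a): return R.from_euler('z',a).as_matrix()
def proj(m,X):
    c=np.asarray(X)@np.array(m["R"]).T+np.array(m["t"]); p=c@np.array(m["intrinsics"]).T
    return p[:,:2]/p[:,2:]
def ray(m,px,z):
    d=np.array(m["R"]).T@np.linalg.inv(m["intrinsics"])@[px[0],px[1],1]; o=-np.array(m["R"]).T@np.array(m["t"])
    return o+d*(z-o[2])/d[2]
S,C=.5,np.sqrt(.75)
RT=np.array([[C,0,-S],[0,1,0],[S,0,C]])     # track axes in bin frame
T0=np.array([0,-.09,.1135])
def track2bin(p): return np.asarray(p)@RT.T+T0
E
python3 - <<'E'
from h import *
from cell import r
m=r.camera_model("top")
f=lambda u,x0,y0,k:(np.array(u)+.5)/k-.5+[x0,y0]
lid=f([(10,98),(565,12),(628,396),(125,478)],80,95,4)
L=np.array([[.11,.17,.177],[.11,-.17,.177],[-.11,-.17,.05],[-.11,.17,.05]])
trk=f([(408,79),(472,70),(468,372),(526,365)],80,95,4)
T=track2bin([[.1,.02,.0065],[.1,-.02,.0065],[-.1,.02,.0065],[-.1,-.02,.0065]])
blk=f([(358,133),(565,102),(387,252),(582,222)],80,95,4)
def res(p):
    W=lambda X:X@rz(p[2]).T+[p[0],p[1],0]
    B=track2bin([[p[3]+.038,.055,.0295],[p[3]+.038,-.075,.0295],[p[3]-.038,.055,.0295],[p[3]-.038,-.075,.0295]])
    return np.concatenate([proj(m,W(L))-lid,proj(m,W(T))-trk,proj(m,W(B))-blk])
s=least_squares(lambda p:res(p).ravel(),[.75,.2,.1,0],x_scale=.01)
print("bin",s.x.round(4),res(s.x).round(1).tolist())
g=lambda u:f([u],345,145,5)[0]
for n,u,z in(("tip",(240,447),.035),("tipc",(238,436),.035),("axis near",(176,242),.035),("plate",(166,217),.035)): print(n,ray(m,g(u),z).round(4))
print("cam",-m["R"].T@m["t"])
w=r.camera_model("wrist");o=-np.array(w["R"]).T@w["t"];Rt=R.from_quat(r.current_orientation()).as_matrix()
print("wrist cam in tool",Rt.T@(o-r.current_tcp_pos()),"\n",(np.array(w["R"])@Rt).round(3),w["intrinsics"])
E
```

```text
bin [0.6002 0.2522 0.142  0.0386] [[1.7, 0.1], [-1.8, 0.5], [-1.2, -2.3], [0.7, -2.3], [0.1, 1.0], [-0.2, 0.8], [0.7, 1.3], [0.9, 0.6], [-0.3, 0.6], [-0.3, 0.1], [-1.0, 0.0], [0.7, -0.6]]
tip [ 0.3881 -0.3604  0.035 ]
tipc [ 0.3942 -0.3598  0.035 ]
axis near [ 0.503 -0.334  0.035]
plate [ 0.5173 -0.3295  0.035 ]
cam [0.3345372  0.01475596 1.12359052]
wrist cam in tool [ 0.07720903 -0.00030619  0.03147179] 
 [[-0.002  1.    -0.001]
 [-0.952 -0.002 -0.305]
 [-0.305  0.     0.952]] [[276.94150628   0.         260.97980818]
 [  0.         276.94150628 189.18530081]
 [  0.           0.           1.        ]]
```

```bash
cat >> h.py <<'E'
TIP=.173
def mat(x,z): x=np.array(x,float);z=np.array(z,float);return np.stack([x,np.cross(z,x),z],1)
def q(M): return R.from_matrix(M).as_quat()
E
python3 - <<'E'
from h import *
from cell import r
yaw=np.deg2rad(13.4); sc=np.array([.519,-.329,0])
bx,by,byaw,xb=.6002,.2522,.142,.036
Rw=rz(byaw)@RT
def tw(p): return rz(byaw)@track2bin(p)+[bx,by,0]
for s in(1,-1):
    Mp=mat(s*rz(yaw)[:,0],[0,0,-1]); g=sc+rz(yaw)@[-.04,0,.035]
    Mq=mat(s*Rw[:,1],-Rw[:,2]); Mr=mat(s*Rw[:,0],-Rw[:,2])
    for n,M,p in(("pick",Mp,g+[0,0,.162]),("pickhi",Mp,g+[0,0,.3]),("place",Mq,tw([xb,-.0+.0275,.0365+.162])),("placehi",Mq,tw([xb,.0275,.0365+.262])),
      ("press",Mr,tw([xb,0,.0485+.173])),("presshi",Mr,tw([xb,0,.0485+.26])),("look",Mq,tw([0.02,-.0,.33])),("look2",Mr,tw([0.02,0,.33]))):
        j=r.inverse_kinematics(p,q(M)); print(s,n,p.round(3),None if j is None else np.round(j,2))
E
```

```text
1 pick [ 0.48  -0.338  0.197] [-0.72  0.4  -0.34  0.83  0.    2.18]
1 pickhi [ 0.48  -0.338  0.335] [-0.72  0.26 -0.21  1.11  0.    2.18]
1 place [0.542 0.181 0.303] [ 0.22  0.1  -0.54  0.41 -0.04  1.64]
1 placehi [0.492 0.174 0.39 ] [ 0.22 -0.07 -0.51  0.61 -0.04  1.64]
1 press [0.534 0.152 0.323] [ 0.16  0.05 -0.55  0.45 -0.01 -3.12]
1 presshi [0.491 0.146 0.399] [ 0.16 -0.1  -0.52  0.63 -0.01 -3.12]
1 look [0.467 0.142 0.409] [ 0.17 -0.16 -0.54  0.66 -0.01  1.59]
1 look2 [0.467 0.142 0.409] [ 0.17 -0.16 -0.54  0.66 -0.01 -3.12]
-1 pick [ 0.48  -0.338  0.197] [-0.72  0.4  -0.34  0.83  0.   -0.96]
-1 pickhi [ 0.48  -0.338  0.335] [-0.72  0.26 -0.21  1.11  0.   -0.96]
-1 place [0.542 0.181 0.303] [ 0.22  0.1  -0.54  0.41 -0.04 -1.51]
-1 placehi [0.492 0.174 0.39 ] [ 0.22 -0.07 -0.51  0.61 -0.04 -1.5 ]
-1 press [0.534 0.152 0.323] [ 0.16  0.05 -0.55  0.45 -0.01  0.02]
-1 presshi [0.491 0.146 0.399] [ 0.16 -0.1  -0.52  0.63 -0.01  0.02]
-1 look [0.467 0.142 0.409] [ 0.17 -0.16 -0.54  0.66 -0.01 -1.55]
-1 look2 [0.467 0.142 0.409] [ 0.17 -0.16 -0.54  0.66 -0.01  0.02]
```

```bash
python3 - <<'E'
from h import *
from cell import r
import cv2,pickle
yaw=np.deg2rad(13.4); sc=np.array([.519,-.329,0])
bx,by,byaw,xb=.6002,.2522,.142,.036
Rw=rz(byaw)@RT
tw=lambda p: rz(byaw)@track2bin(p)+[bx,by,0]
r.goto(tw([.02,0,.33]),q(mat(Rw[:,1],-Rw[:,2]))); r.pause(.2)
out={}
def shot(n):
    out[n]=r.camera_model("wrist"); im=r.capture("wrist"); cv2.imwrite(f"pics/{n}.png",cv2.cvtColor(im,cv2.COLOR_RGB2BGR))
shot("w_bin"); print(r.current_time_s())
r.goto(sc+rz(yaw)@[-.04,0,.31],q(mat(rz(yaw)[:,0],[0,0,-1]))); r.pause(.2); shot("w_scoop"); print(r.current_time_s())
pickle.dump(out,open("cams.pkl","wb"))
a=cv2.imread("pics/w_bin.png"); cv2.imwrite("pics/w_bin_c.png",cv2.resize(a,(768,576),interpolation=cv2.INTER_CUBIC))
E
```

```text
3.1667
5.2667
```

View pics/w_bin_c.png

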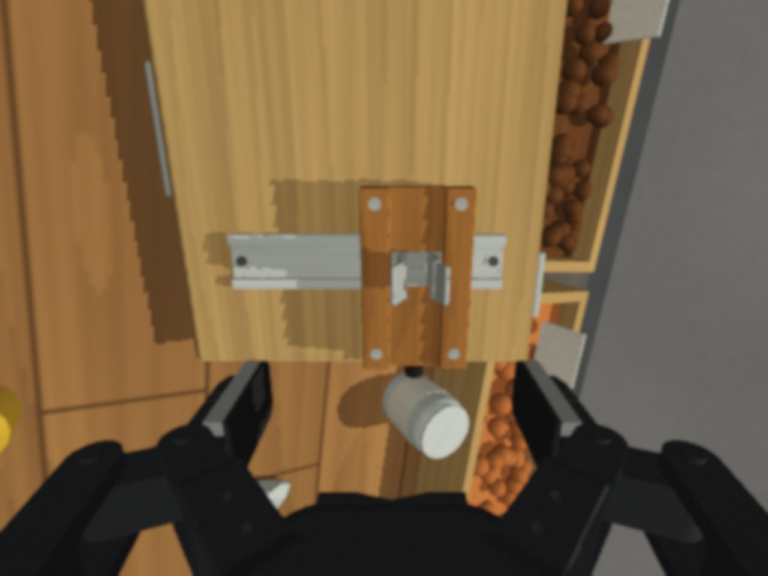

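View pics/w_scoop.png

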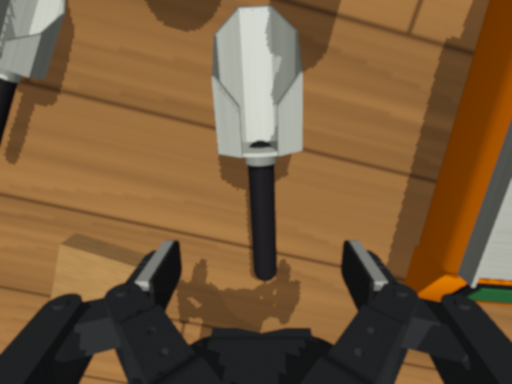

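Wrist view of the bin (in the 768x576 enlargement): track corners (228,234), (506,236), (233,289) and (503,290). Block corners are (360,186), (475,186), (363,366) and (466,368), with the clip at about (420,278). Wrist view of the scoop: the handle runs from (260,163) to its tip at (265,279), and the back plate edges are at (217,156) and (303,151).

```bash
python3 - <<'E'
from h import *
from cell import r
import pickle,cv2
cams=pickle.load(open("cams.pkl","rb")); m=cams["w_bin"]; mt=r.camera_model("top")
f=lambda u,x0,y0,k:(np.array(u)+.5)/k-.5+[x0,y0]
TP=track2bin([[.1,.02,.0065],[.1,-.02,.0065],[-.1,.02,.0065],[-.1,-.02,.0065]])
tw_=f([(506,236),(503,290),(228,234),(233,289)],0,0,1.5); bw=f([(475,186),(466,368),(360,186),(363,366)],0,0,1.5)
lw=f([(202,361),(530,361)],0,0,1.5); L=np.array([[-.11,-.17,.05],[.11,-.17,.177]])
tt=f([(408,79),(472,70),(468,372),(526,365)],80,95,4); bt=f([(565,102),(582,222),(358,133),(387,252)],80,95,4)[[2,0,3,1]]
def res(p,top):
    W=lambda X:X@rz(p[2]).T+[p[0],p[1],0]
    B=track2bin([[p[3]+.038,.055,.0295],[p[3]+.038,-.075,.0295],[p[3]-.038,.055,.0295],[p[3]-.038,-.075,.0295]])
    a=[proj(m,W(TP))-tw_,proj(m,W(B))-bw,proj(m,W(L))-lw]
    if top: a+=[proj(mt,W(TP))-tt,proj(mt,W(B))-bt]
    return np.concatenate(a)
for top in(0,1):
    s=least_squares(lambda p:res(p,top).ravel(),[.6,.25,.14,.03],x_scale=.01,loss='soft_l1')
    p=s.x;print("bin",p.round(4),res(p,top).round(1).tolist()); print("block mid world",(rz(p[2])@track2bin([p[3],0,.0365])+[p[0],p[1],0]).round(4))
m=cams["w_scoop"]
for n,u,z in(("tip",(265,279.5),.035),("near",(260.5,165),.035),("pl",(217,156),.035),("pr",(303,151),.035)): print(n,ray(m,u,z).round(4))
E
```

```text
bin [0.6022 0.2526 0.1347 0.0345] [[0.6, -0.4], [-0.6, -1.0], [-0.7, 0.1], [0.1, -1.1], [2.1, 1.2], [0.1, 1.1], [-0.8, 0.8], [-0.5, 2.2], [5.9, -3.4], [-1.8, -2.6]]
block mid world [0.6258 0.165  0.1624]
bin [0.6026 0.2527 0.1332 0.0347] [[0.8, -0.3], [-0.4, -0.9], [-0.4, -0.0], [0.4, -1.2], [2.7, 1.3], [0.4, 1.1], [-0.2, 0.8], [-0.1, 2.1], [6.0, -3.6], [-1.7, -2.5], [0.2, 0.3], [-0.0, 0.2], [0.2, 0.7], [0.4, 0.2], [0.0, 1.3], [0.1, 1.3], [-0.9, 0.7], [0.8, 0.5]]
block mid world [0.6263 0.1651 0.1625]
tip [ 0.3854 -0.3643  0.035 ]
near [ 0.5018 -0.3319  0.035 ]
pl [ 0.5008 -0.2924  0.035 ]
pr [ 0.5228 -0.3656  0.035 ]
```

```bash
python3 - <<'E'
from h import *
from cell import r
import cv2
yaw=np.deg2rad(15.5); Q=q(mat(rz(yaw)[:,0],[0,0,-1]))
g=np.array([.477,-.3389,.035+TIP-.011])
r.goto(g+[0,0,.06],Q); r.move_linear(g,speed=.1)
r.command_gripper(.015,100); print(r.current_opening(),r.current_grasp_force(),r.current_wrist_force().round(1))
r.move_linear(g+[0,0,.15],speed=.2); r.pause(.2)
print(r.current_opening(),r.current_wrist_force().round(2),r.current_moment().round(3),r.current_time_s(),r.current_tcp_pos())
cv2.imwrite("pics/held.png",cv2.cvtColor(r.capture("wrist"),cv2.COLOR_RGB2BGR))
E
```

```text
0.020767421620061337 97.80448794364929 [-2.   0.1  3.8]
0.02104291532585824 [-0.12  1.18 -2.8 ] [-0.053  0.084  0.077] 8.0583 [ 0.4765085  -0.33847781  0.34511023]
```

View pics/held.png

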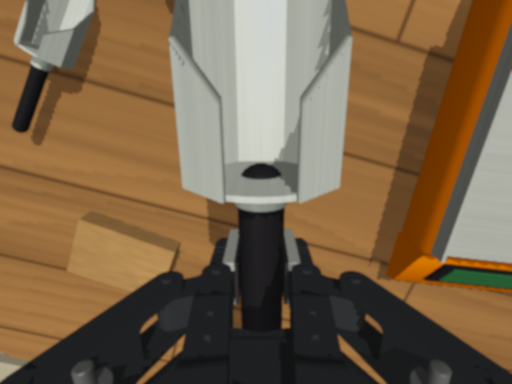

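The scoop is held squarely: its handle is between the pads at column 262 and the ferrule and back plate are at about row 205. I'll check that against the expected projection.

```bash
python3 - <<'E'
from h import *
from cell import r
m=r.camera_model("wrist"); Rt=R.from_quat(r.current_orientation()).as_matrix(); p=r.current_tcp_pos()
P=lambda X: proj(m,np.atleast_2d(X)@Rt.T+p).round(1).tolist()
for x in(.034,.040,.046):
    print(x,"plate sides z axis",P([[x,.035,.162],[x,-.035,.162]]),"plate top",P([[x,0,.127]]),"handle top at plate",P([[x,0,.150]]))
E
```

```text
0.034 plate sides z axis [[331.8, 191.7], [190.8, 192.0]] plate top [[261.5, 221.1]] handle top at plate [[261.4, 200.1]]
0.04 plate sides z axis [[332.8, 180.1], [189.9, 180.4]] plate top [[261.5, 206.2]] handle top at plate [[261.4, 187.5]]
0.046 plate sides z axis [[333.7, 168.1], [188.9, 168.4]] plate top [[261.5, 190.7]] handle top at plate [[261.3, 174.6]]
```

```bash
cat >> h.py <<'E'
BX,BY,BYAW,XB=.6024,.2527,.134,.0346
RW=rz(BYAW)@RT
def tw(p): return rz(BYAW)@track2bin(p)+[BX,BY,0]
def tinv(p): return (rz(BYAW).T@(np.asarray(p)-[BX,BY,0])-T0)@RT
MPLACE=mat(RW[:,1],-RW[:,2]); MPRESS=mat(-RW[:,0],-RW[:,2])
E
python3 - <<'E'
from h import *
from cell import r
p=r.current_tcp_pos(); r.move_linear([p[0],p[1],.45],speed=.25)
Q=q(MPLACE)
r.goto(tw([XB,.0275,.16+.162]),Q)
r.move_linear(tw([XB,.0275,.075+.162]),speed=.12); r.pause(.25)
f0=r.current_wrist_force()@RW; m0=r.current_moment()@RW; print("base",f0.round(2),m0.round(2),tinv(r.current_tcp_pos()).round(4))
np.save("f0.npy",[f0,m0])
for z in(.068,.065,.062,.060,.058):
    r.move_linear(tw([XB,.0275,z+.162]),speed=.03); r.pause(.1)
    f=r.current_wrist_force()@RW-f0; print(z,f.round(1),(r.current_moment()@RW-m0).round(2),(tinv(r.current_tcp_pos())-[XB,.0275,.162]).round(4),round(r.current_time_s(),2))
    if abs(f).max()>12: break
E
```

```text
base [-1.55 -0.89 -1.93] [-0.06  0.72  0.09] [0.0351 0.0276 0.2378]
0.068 [ 0.9  1.4 -0.5] [-0.04 -0.   -0.05] [-0.0001 -0.      0.0679] 12.18
0.065 [0.4 0.9 0.3] [-0.06 -0.04 -0.08] [-0.      0.      0.0649] 12.53
0.062 [1.3 1.2 0.6] [ 0.   -0.05  0.02] [0.0001 0.     0.062 ] 12.88
0.06 [0.2 0.3 9.8] [-0.16 -0.02 -0.1 ] [0.0006 0.0001 0.0607] 13.22
0.058 [-2.4  2.9 19.8] [-0.31  0.4  -0.08] [0.0011 0.0003 0.0599] 13.57
```

```bash
python3 - <<'E'
from h import *
from cell import r
import cv2
f0,m0=np.load("f0.npy")
for z in np.arange(.0565,.0435,-.0015):
    r.move_linear(tw([XB,.0275,z+.162]),speed=.03); r.pause(.08)
    f=r.current_wrist_force()@RW-f0; print(z.round(4),f.round(1),(r.current_moment()@RW-m0).round(2),(tinv(r.current_tcp_pos())-[XB,.0275,.162]).round(4),round(r.current_time_s(),2))
    if abs(f).max()>33: break
cv2.imwrite("pics/in.png",cv2.cvtColor(r.capture("wrist"),cv2.COLOR_RGB2BGR))
E
```

```text
0.0565 [ 0.   3.2 13.1] [ 0.2   0.28 -0.05] [0.0008 0.0006 0.0576] 13.91
0.055 [-0.5  3.2 12.5] [ 0.01  0.16 -0.04] [0.001  0.0005 0.056 ] 14.24
0.0535 [ 0.2  2.7 11.6] [-0.03  0.16 -0.01] [0.001  0.0003 0.0545] 14.57
0.052 [ 0.2  2.8 12.2] [-0.06  0.13 -0.05] [0.0011 0.0003 0.0531] 14.91
0.0505 [-0.9  1.4 10.9] [-0.19  0.08 -0.05] [0.0008 0.0002 0.0514] 15.24
0.049 [-0.7  1.4  9. ] [-0.1   0.05 -0.06] [0.0007 0.0001 0.0497] 15.57
0.0475 [-0.5  2.1  7.9] [-0.17 -0.11 -0.07] [0.0005 0.0001 0.0478] 15.91
0.046 [2.  1.6 3.5] [-0.12 -0.2  -0.05] [ 0.     -0.      0.0458] 16.24
0.0445 [2.5 0.5 0.8] [ 0.04 -0.31  0.01] [-0.0001 -0.      0.0442] 16.57
```

View pics/in.png

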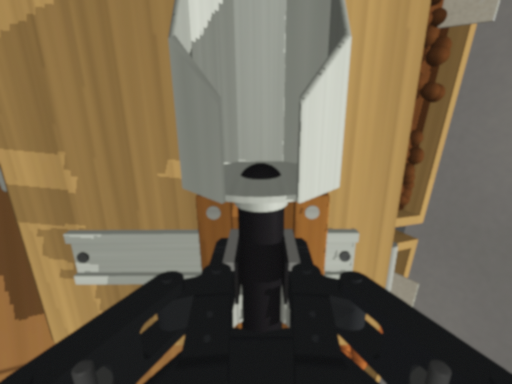

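The handle is between the jaws and still square in the grip: plate at row ~200, handle at column 262. I'll release it now, then press with both open fingertips straddling the clip.

```bash
python3 - <<'E'
from h import *
from cell import r
import cv2
r.command_gripper(.05,40); r.pause(.1)
r.move_linear(tw([XB,.0275,.044+.162+.09]),speed=.15)
cv2.imwrite("pics/rel.png",cv2.cvtColor(r.capture("top"),cv2.COLOR_RGB2BGR))
r.command_gripper(.045,40)
Q=q(MPRESS)
r.goto(tw([XB,0,.14+TIP]),Q); r.move_linear(tw([XB,0,.066+TIP]),speed=.1); r.pause(.25)
f0=r.current_wrist_force()@RW; m0=r.current_moment()@RW; print("base",f0.round(2),r.current_opening(),r.current_time_s())
np.save("f1.npy",[f0,m0]); last=None
for z in np.arange(.062,.036,-.0015):
    r.move_linear(tw([XB,0,z+TIP]),speed=.03); r.pause(.06)
    f=r.current_wrist_force()@RW-f0; print(z.round(4),f.round(1),(r.current_moment()@RW-m0).round(2),(tinv(r.current_tcp_pos())-[XB,0,TIP]).round(4),round(r.current_time_s(),2))
    if f[2]>22 or abs(f[:2]).max()>12: break
E
```

```text
base [ 0.19  0.6  -0.04] 0.044675836612705404 20.725
0.062 [0.4 0.2 0.2] [-0.05 -0.03  0.07] [-0.0002 -0.      0.0619] 21.07
0.0605 [-0.   0.3 -1. ] [-0.04  0.02  0.04] [-0.     -0.      0.0604] 21.38
0.059 [-0.5 -0.6 -0.2] [-0.05  0.07  0.  ] [-0.     -0.      0.0589] 21.68
0.0575 [ 0.3 -1.8  0.3] [-0.07  0.06  0.03] [-0.0001  0.      0.0574] 21.99
0.056 [0.2 0.3 0.3] [ 0.01 -0.03  0.01] [-0.0001  0.      0.0559] 22.3
0.0545 [ 0.3 -1.1 -0.4] [-0.07 -0.    0.05] [-0.0001 -0.      0.0544] 22.61
0.053 [-0.  -0.3  0.7] [-0.01 -0.04  0.05] [-0.     -0.      0.0529] 22.92
0.0515 [-1.  -1.   0.4] [-0.03  0.04  0.02] [-0.     -0.      0.0514] 23.23
0.05 [-0.2 -0.6  0.1] [0.05 0.   0.  ] [-0.0001  0.      0.0499] 23.53
0.0485 [ 0.5 -1.1 -0.4] [0.01 0.   0.01] [-0.     -0.      0.0485] 23.84
0.047 [-0.3 -0.5  3.7] [-0.13  0.09  0.04] [0.0001 0.     0.0472] 24.15
0.0455 [-2.  -0.8  8.6] [-0.1   0.28 -0.1 ] [ 0.0004 -0.      0.0461] 24.46
0.044 [-4.4 -1.9 20.3] [-0.17  0.84 -0.11] [0.0006 0.     0.0458] 24.77
0.0425 [-6.6 -3.7 31.8] [-0.18  1.43 -0.17] [0.0009 0.     0.0456] 25.07
```

```bash
python3 - <<'E'
from h import *
from cell import r
import cv2
r.move_linear(tw([XB,0,.085+TIP]),speed=.12)
r.command_gripper(0.0,30)
f0=None
for y in(.046,-.046):
    r.move_linear(tw([XB,y,.085+TIP]),speed=.15); r.move_linear(tw([XB,y,.054+TIP]),speed=.1); r.pause(.2)
    f0=r.current_wrist_force()@RW
    for z in np.arange(.052,.040,-.001):
        r.move_linear(tw([XB,y,z+TIP]),speed=.04); r.pause(.05)
        f=r.current_wrist_force()@RW-f0
        if f[2]>3.5: break
    print(y,z.round(4),f.round(1),(tinv(r.current_tcp_pos())-[XB,0,TIP]).round(4),round(r.current_time_s(),2))
    r.move_linear(tw([XB,y,.085+TIP]),speed=.15)
r.move_linear(tw([XB,-.046,.16+TIP]),speed=.2); r.pause(.1)
s=cv2.cvtColor(r.capture("scene"),cv2.COLOR_RGB2BGR); w=cv2.cvtColor(r.capture("wrist"),cv2.COLOR_RGB2BGR); t=cv2.cvtColor(r.capture("top"),cv2.COLOR_RGB2BGR)
d=np.zeros((600,800,3),np.uint8); d[:300,:400]=cv2.resize(w,(400,300)); d[:300,400:]=cv2.resize(t,(400,300))
d[300:,:400]=cv2.resize(s[130:265,250:430],(400,300),interpolation=cv2.INTER_CUBIC); d[300:,400:]=cv2.resize(t[95:215,80:240],(400,300),interpolation=cv2.INTER_CUBIC)
cv2.imwrite("pics/fin.png",d); print(r.current_time_s())
E
```

```text
0.046 0.048 [-0.1 -0.8  4.9] [0.0001 0.046  0.0483] 28.69
-0.046 0.048 [-1.1  0.1  4.6] [ 0.0001 -0.046   0.0483] 32.02
33.1917
```

View pics/fin.png

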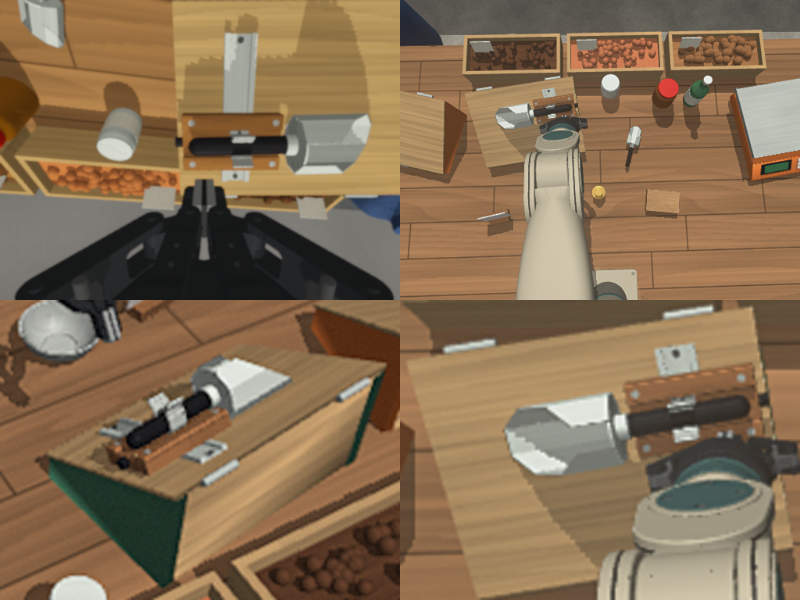

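Both ends of the handle read the same height, 48.3 mm at the top against 48.5 mm for home. The clip sits at the middle of the handle, the bowl lies hollow side out over the lid, and everything else stands where it was.

```bash
python3 -c "
from cell import r
print(r.sign_off())"
```

```text
the job is handed in; nothing more can be done
None
```

The large scoop is pressed fully home and level in the clip, hollow side out, the robot has let go, and the job was handed in after about 33 s; the verdict was not shown.

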